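# Stop the blade-checking stand from rocking

### The arm

A 7-joint arm with a two-finger parallel gripper is mounted at the origin on the work surface. World frame = base frame: x ahead of the robot, y to its left, z up, the work surface at z = 0. Lengths are in m, angles in rad, forces in N, time in s.
With the tool pointing down it reaches from about 0.425 to 0.875 m from the base axis. Payload 4.7 kg.
Tool frame: the origin (TCP) lies between the finger pads; the fingertips stand 14 mm ahead of it and the grasp point (between the pads) lies 5 mm behind it; z points along the fingers, y is the line along which they close (so a half turn about z gives the same grasp; the last joint's range is limited). The gripper opens to 87 mm and grips with 3 to 60 N. Pads are 19 mm wide; open, the fingers measure 117 mm over their backs; the gripper's body (75 mm by 190 mm) begins 51 mm behind the grasp point.
Start: joints at [0.014, 0.321, -0.07, 1.45, 0.023, 1.371, -0.057], TCP at [0.65, -0, 0.237] pointing down, gripper open.
Joint ranges: [-2.86, 2.86], [-0.3, 2.09], [-1.38, 1.24], [0.06, 2.45], [-1.56, 4.7], [0.09, 2.05], [-2.69, 2.69]. Speed limits (rad/s): [2.57, 2.57, 3.14, 3.14, 3.14, 3.14, 3.14].

### API

Orientations are given as a rotation vector (axis times angle).
In Python, from bench import ctrl gives the robot as it stands.
- The arm moves only by the tool step_arm, never from a script. Its argument "commands" is a list of rows, each an object with "travel": the shift along the tool's x, y, z in m, a list of three; "turn": the turn, a rotation vector about the tool's x, y, z in degrees, a list of three. A call has 1 to 5 rows; each row is the pose to reach, as a shift and turn from the pose commanded when the call began, along the tool's axes at that moment; what a row does not reach only later rows make up. A row lasts 1/10 s, in which the tool goes at most 50 mm and 8.59 degrees, less where a joint would pass 70% of its speed; a pose out of reach is approached as far as the arm can. A call with a gripper value outside its range is refused whole. "gripper" is the opening, from 0 (shut) to 1 (fully open), set as the call begins (left out, the last holds). The fingers move at their own pace and stop on an object; "force" is the grip in N (left out, the last holds). Time passes only in rows, so rows that repeat a pose let the fingers close. It gives the time, the measured TCP pose, the force, the opening and the grip force at its end, in the units of the state.
- ctrl.get_state(): the state, without advancing time (a new reading comes with each control period).
- ctrl.get_image(name): name is "scene" or "side" or "wrist"; returns the picture (420x560x3 uint8, red, green, blue); there is no depth.
- ctrl.camera_model(name): a dict with "fx", "fy", "cx", "cy" (pixels), "R" (3x3) and "t" (3): a world point X has camera coordinates R X + t; the wrist camera has in their place "T_tool_cam" (4x4, takes a point from camera to tool coordinates, whose origin is the TCP and whose axes are the flange's). Camera axes: x right, y down, z forward; pixel columns grow to the right and rows downward; lengths in m; the calibration is good to about 2 mm. A picture is of the moment at which its call begins: read the wrist's pose just before it. camera_model takes no time and is no camera call.
- ctrl.close_job(): hands the job in; it is judged then, once.
The state is a dict: "time": time; "joint_positions": joint angles; "qd": joint speeds; "joint_torque": joint torques, N m; "position": TCP position; "tool_rot": TCP orientation; "ft_force": force on the tool from outside, world axes, zero at the start; "torque": the same for the moment, N m; "grip_width": opening from 0.0 (shut) to 1.0 (fully open); "grip_force": force on a finger pad.
Only numpy, scipy, OpenCV 4.12 (cv2) and the standard library are available. Lean on these libraries where they do the work, as an engineer would, in place of code of your own. Each camera call takes 0.05 s, during which the arm holds its last target. There are 200 camera calls.

### The job

The blue blade-checking stand rocks when a front corner is pressed, because the rubber feet of its two lime-green corner screws hang clear of the brass packing plates. Wind both screws down (clockwise) until each rubber foot is loaded and squeezed by about a millimetre, with the stand's three fixed feet still bearing on the steel plate, then let go. Go by feel, do not overwind or push down hard on the screws, do not tip or shove the stand, and leave the blade on it and the things around it where they are.

Things in the scene. Friction and masses are not known exactly. Their poses are not given: they have to be found in the camera images.
- deck: fixed dark steel bench plate under the stand, 440 x 480 x 25 mm; origin under its centre. Two fixed brass packing plates (74 x 74 mm) lie on it, one under each leveling screw; their tops are 8 to 12 mm above the deck's top, each its own height, not told by these readings
- stand: blue blade-checking stand, loose, 4.5 kg: base 275 x 284 mm, upper face at z = 42 mm, iron block (to z = 89 mm) between the screws, blade rests (to z = 97 mm), gauge column at x = 100 mm (top z = 230 mm). Origin: centre of the base on the plane under its fixed feet (the deck's top); +x from screws to column, +y left, z up. Friction holds it against 20 N sideways
- foot_front: fixed round-ended steel foot of the stand, diameter 28 mm, at (-115, 0) mm, midway between the screws in the stand's frame; origin at its lowest point. It bears on the deck from the start with about 28 N and gives up the load that the two screws take
- foot_back_l: fixed round-ended steel foot of the stand, diameter 28 mm, at (110, 115) mm in the stand's frame; origin at its lowest point. It bears on the deck from the start with about 7 N
- foot_back_r: fixed round-ended steel foot of the stand, diameter 28 mm, at (110, -115) mm in the stand's frame; origin at its lowest point. It bears on the deck from the start with about 7 N
- screw_l: left (the stand's +y) leveling screw: lime-green knob, spindle, and below the base a flat black rubber foot (radius 12 mm) that turns with it and gives 1 mm for 5 N; it bears well when squeezed by about 1 mm (5 N). Origin on the upright axis, at (-115, +120, 33) mm in the stand's frame at knob angle 0; the foot's underside is 19 mm below it; sinks 1.91 mm per rad of knob
- grip_l (a point): centre of the left (the stand's +y) knob: round, lime-green, diameter 36, 24 mm high, 28 mm above the base's face at angle 0. Pressed down here, the corner first gives 0.05 mm per N, tips at 11 to 14 N about a line 107 mm from the screw, and dips at nearly that force (rising about 0.8 N per mm) until the foot's outer rim lands; then the force rises about 7 N per mm
- knob_l (a joint): angle of this knob, rad, 0 to 6.2, growing clockwise seen from above; it goes down 1.91 mm per rad and stays where left. Free, it turns with 0.06 N m. From where its foot meets the packing plate (unknown, 1.2 to 2.9 rad) the load grows about 8 N per rad, so 5 N is 0.6 rad past first touch, and the turning moment rises by 0.012 N m per newton of load
- screw_r: right (the stand's -y) leveling screw: lime-green knob, spindle, and below the base a flat black rubber foot (radius 12 mm) that turns with it and gives 1 mm for 5 N; it bears well when squeezed by about 1 mm (5 N). Origin on the upright axis, at (-115, -120, 33) mm in the stand's frame at knob angle 0; the foot's underside is 19 mm below it; sinks 1.91 mm per rad of knob
- grip_r (a point): centre of the right (the stand's -y) knob: round, lime-green, diameter 36, 24 mm high, 28 mm above the base's face at angle 0. Pressed down here, the corner first gives 0.05 mm per N, tips at 11 to 14 N about a line 107 mm from the screw, and dips at nearly that force (rising about 0.8 N per mm) until the foot's outer rim lands; then the force rises about 7 N per mm
- knob_r (a joint): angle of this knob, rad, 0 to 6.2, growing clockwise seen from above; it goes down 1.91 mm per rad and stays where left. Free, it turns with 0.06 N m. From where its foot meets the packing plate (unknown, 1.2 to 2.9 rad) the load grows about 8 N per rad, so 5 N is 0.6 rad past first touch, and the turning moment rises by 0.012 N m per newton of load
- blade: bystander: loose blank of a knife blade, flat steel 260 x 30 x 4 mm with a 55 mm tang, lying level across the two steel rests of the stand
- knife: bystander: finished knife lying on the bench, 160 mm steel blade, 110 mm lime-green handle; origin at the blade's root
- hammer: bystander: hammer lying on the bench
- wrench: bystander: steel spanner lying on the bench
- brush: bystander: hand brush lying on the bench
- oil: bystander: round tin, diameter 56 mm, 130 mm high, standing on the bench; origin under its centre
- weight: bystander: small brass weight, diameter 40 mm, 42 mm high, standing on the deck between the stand and the robot; origin under its centre

How it is judged:
By the outcome, as a careful person would: the job done as asked, in the order asked, and still so for the second after the job is handed in, with the robot touching nothing.
It also fails if it takes over 72 s, if anything falls off the work surface, if the arm or the gripper's body presses on something with over 40 N, if the wrist force passes 120 N, or if a joint passes its speed limit or range.

## Working session

There is one attempt and no reset: what is moved stays moved. The work goes in short steps, Python scripts to look and compute and a tool call to move; the robot and the scene stay as the last step left them, time stands still between calls to the robot, and variables do not carry over. Pictures are saved under pics/ and viewed, at most 10 in all, crops included, and the job is handed in when it is done.

Besides the shell and the picture viewer there is one more tool, called after "Call:" as name(argument=value, ...), one argument or row to a line, values as JSON. step_arm: Moves the arm, as the interface text tells. Its arguments: {"type":"object","properties":{"commands":{"type":"array"},"gripper":{"type":"number"},"force":{"type":"number"}},"required":["commands"]}

```bash
mkdir -p pics; ls
cat > h.py <<'E'
import numpy as np, cv2
from bench import ctrl
from scipy.spatial.transform import Rotation as Ro
def ray(name,uv,st=None):
    m=ctrl.camera_model(name)
    d=np.array([(uv[0]-m["cx"])/m["fx"],(uv[1]-m["cy"])/m["fy"],1.])
    if name=="wrist":
        T=np.array(m["T_tool_cam"]);R=Ro.from_rotvec(st["tool_rot"]).as_matrix()
        return np.array(st["position"])+R@T[:3,3], R@T[:3,:3]@d
    R=np.array(m["R"]);t=np.array(m["t"]); return -R.T@t, R.T@d
def onz(o,d,z): return o+d*(z-o[2])/d[2]
def lime(im):
    h=cv2.cvtColor(im,cv2.COLOR_RGB2HSV)
    m=cv2.inRange(h,(30,110,80),(60,255,255))
    n,l,s,c=cv2.connectedComponentsWithStats(m)
    return m,[(s[i].tolist(),c[i].round(1).tolist()) for i in range(1,n) if s[i,4]>60]
E
python3 - <<'E'
from h import *
st=ctrl.get_state();print(st)
for n in("scene","side","wrist"):
    im=ctrl.get_image(n);cv2.imwrite(f"pics/{n}0.png",im[:,:,::-1])
    print(n)
    for s,c in lime(im)[1]:
        print(s,c,onz(*ray(n,c,st),0.107).round(4))
    m=ctrl.camera_model(n); print(m.get("T_tool_cam"))
E
```

```text
pics
{'time': 0.0, 'joint_positions': array([ 0.01412939,  0.32184576, -0.07005274,  1.45167645,  0.02257022,
        1.37074457, -0.05693704]), 'qd': array([-0.00101677,  0.001135  , -0.00087447,  0.001569  , -0.00106352,
       -0.0015515 ,  0.00058513]), 'joint_torque': array([-2.58547143e-04, -4.91284704e+01, -4.03903294e-01, -3.12526345e+01,
       -6.40594075e-02,  4.37659642e-02,  1.61017233e-04]), 'position': array([ 6.49489380e-01, -7.63399371e-05,  2.35445687e-01]), 'tool_rot': array([-2.22061592e+00, -2.22045576e+00,  2.17915883e-03]), 'ft_force': array([-0.52587738, -0.06468338,  0.44220386]), 'torque': array([ 0.02588877, -0.02289212,  0.00513028]), 'grip_force': 0.0, 'grip_width': 0.9992989568394824}
scene
[298, 217, 12, 14, 120] [303.8, 223.3] [0.5495 0.0972 0.107 ]
[370, 318, 28, 25, 173] [383.6, 330.0] [0.6208 0.4971 0.107 ]
None
side
[321, 185, 15, 14, 139] [327.9, 191.2] [ 0.5087 -0.14    0.107 ]
[255, 227, 15, 17, 179] [262.1, 234.5] [0.553  0.0974 0.107 ]
[112, 363, 41, 39, 438] [131.6, 381.4] [0.5176 0.5084 0.107 ]
None
wrist
[115, 40, 62, 58, 2483] [145.1, 69.0] [0.5526 0.0986 0.107 ]
[[ 8.99196078e-06 -9.55370981e-01 -2.95408681e-01  8.13531595e-02]
 [ 9.99999939e-01  1.11453581e-04 -3.30009114e-04  4.23914799e-04]
 [ 3.48205486e-04 -2.95408660e-01  9.55370924e-01 -1.48158946e-01]
 [ 0.00000000e+00  0.00000000e+00  0.00000000e+00  1.00000000e+00]]
```

```bash
python3 -c "
import cv2,numpy as np
a=[cv2.imread(f'pics/{n}0.png') for n in('scene','side')]
cv2.imwrite('pics/two.png',cv2.resize(np.hstack(a),(800,300),interpolation=cv2.INTER_AREA))"
```

```text
(no output)
```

View pics/scene0.png

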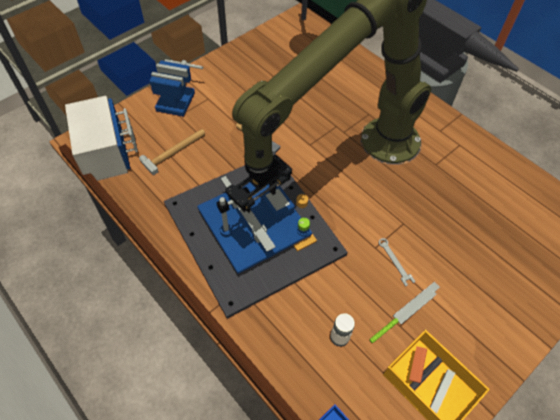

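View pics/wrist0.png

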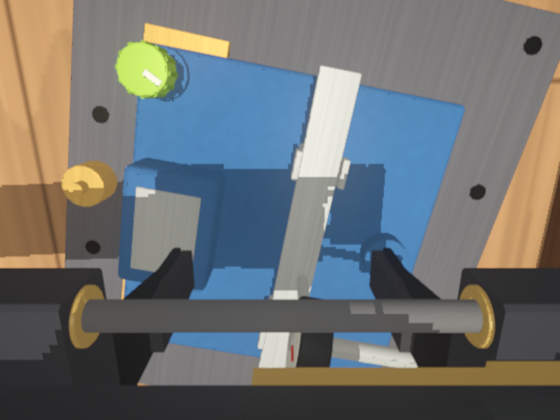

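The scene view shows the stand with the left knob at (304,224) and the brass weight at (302,201). The wrist view shows the left knob at (145,69), the weight at (88,184) and the iron block spanning rows 165–285. The knobs come out 242 mm apart (240 expected), so I can set out: left knob near (0.553, 0.098).

Call:
step_arm(
  commands=[
    {"travel":[0.025,-0.025,0],"turn":[0,0,-8]},
    {"travel":[0.05,-0.05,0],"turn":[0,0,-16]},
    {"travel":[0.075,-0.075,0],"turn":[0,0,-24]},
    {"travel":[0.097,-0.097,0],"turn":[0,0,-32]},
    {"travel":[0.098,-0.097,0],"turn":[0,0,-40]},
  ],
  gripper=0.65,
  force=12,
)

```text
time: 0.65
position: [0.55, 0.1027, 0.2367]
tool_rot: [-1.309, -2.854, -0.002]
ft_force: [-0.5, -0.5, -1.1]
grip_width: 0.68
grip_force: 0.0
```

Call:
step_arm(
  commands=[
    {"travel":[0,0,0],"turn":[0,0,-8]},
    {"travel":[0,0,0],"turn":[0,0,-16]},
    {"travel":[0,0,0],"turn":[0,0,-24]},
    {"travel":[0,0,0],"turn":[0,0,-32]},
    {"travel":[0,0,0],"turn":[0,0,-40]},
  ],
)

```text
time: 1.15
position: [0.5528, 0.098, 0.2362]
tool_rot: [-0.265, -3.13, 0.0]
ft_force: [0.2, -0.0, 0.4]
grip_width: 0.65
grip_force: 0.0
```

```bash
cat > look.py <<'E'
from h import *
import sys
ctrl.get_image("wrist")
st=ctrl.get_state();im=ctrl.get_image("wrist");cv2.imwrite(f"pics/{sys.argv[1]}.png",im[:,:,::-1])
print(st["time"],st["joint_positions"].round(3),st["position"].round(4),st["tool_rot"].round(3),st["ft_force"].round(2),st["torque"].round(3))
R=Ro.from_rotvec(st["tool_rot"]).as_matrix()
m,L=lime(im)
for s,c in L:
    p=onz(*ray("wrist",c,st),0.100)
    x,y,w,h=s[:4]
    print(s,c,"world",p.round(4),"tool",(R.T@(p-st["position"])).round(4))
F=[];W=[]
for i in range(12):
    ctrl.get_image("wrist") if len(sys.argv)>2 else None
    s=ctrl.get_state();F.append(s["ft_force"]);W.append(s["torque"])
print(np.mean(F,0).round(3),np.std(F,0).round(3),np.mean(W,0).round(4),np.std(W,0).round(4))
E
python3 look.py w1 n
```

```text
1.2 [ 0.009  0.145 -0.256  1.669  0.038  1.333  1.154] [0.5528 0.0979 0.2362] [-0.257 -3.131  0.   ] [ 0.47  0.39 -0.37] [ 0.056 -0.043  0.034]
[258, 177, 49, 51, 1701] [282.0, 201.7] world [0.5548 0.0979 0.1   ] tool [-0.0021  0.0004  0.1362]
[0, 178, 12, 34, 293] [4.3, 195.1] world [ 0.5128 -0.1228  0.1   ] tool [ 0.0034 -0.2243  0.1363]
[ 0.071 -0.095 -0.061] [0.463 0.446 0.252] [ 0.09   -0.0333 -0.005 ] [0.0316 0.0388 0.0399]
```

View pics/w1.png

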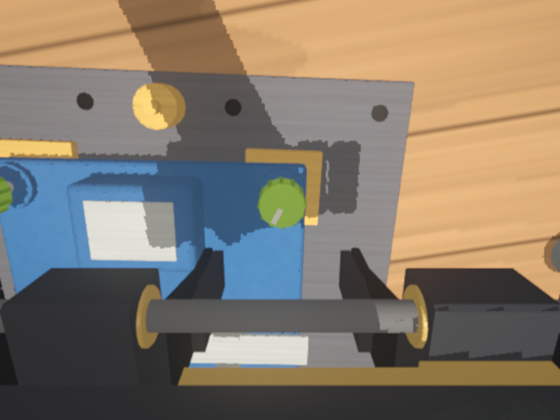

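The knob sits at (282,202) in this view, between the fingers and clear of the block (right edge at column 205). Two views agree on (0.553, 0.098), which is where the TCP is, so I go down and grip lightly.

Call:
step_arm(
  commands=[
    {"travel":[0,0,0.045],"turn":[0,0,0]},
    {"travel":[0,0,0.09],"turn":[0,0,0]},
    {"travel":[0,0,0.12],"turn":[0,0,0]},
    {"travel":[0,0,0.142],"turn":[0,0,0]},
    {"travel":[0,0,0.142],"turn":[0,0,0]},
  ],
)

```text
time: 2.35
position: [0.5503, 0.0974, 0.0911]
tool_rot: [-0.273, -3.123, 0.003]
ft_force: [-0.8, 0.0, -0.4]
grip_width: 0.65
grip_force: 0.0
```

Call:
step_arm(
  commands=[
    {"travel":[0,0,0],"turn":[0,0,0]},
    {"travel":[0,0,0],"turn":[0,0,0]},
    {"travel":[0,0,0],"turn":[0,0,0]},
    {"travel":[0,0,0],"turn":[0,0,0]},
    {"travel":[0,0,0],"turn":[0,0,0]},
  ],
  gripper=0.3,
  force=12,
)

```text
time: 2.85
position: [0.554, 0.0979, 0.096]
tool_rot: [0.274, 3.127, 0.0]
ft_force: [0.3, -0.7, 4.6]
grip_width: 0.408
grip_force: 12.0
```

```bash
cat > feel.py <<'E'
from h import *
import sys
n=int(sys.argv[1]) if len(sys.argv)>1 else 6
S=[]
for i in range(n):
    ctrl.get_image("wrist"); S.append(ctrl.get_state())
g=lambda k:np.array([s[k] for s in S])
R=Ro.from_rotvec(S[-1]["tool_rot"]).as_matrix()
yaw=np.arctan2(R[1,0],R[0,0])
print("t",round(S[-1]["time"],2),"yaw",round(float(yaw),4),"pos",g("position").mean(0).round(4),"j7",S[-1]["joint_positions"][6].round(3),"w",S[-1]["grip_width"].round(3) if hasattr(S[-1]["grip_width"],'round') else S[-1]["grip_width"],"tilt",R[2,2].round(5))
print("F",g("ft_force").mean(0).round(2),"M",g("torque").mean(0).round(3),"tau7",g("joint_torque")[:,6].mean().round(4),g("joint_torque")[:,6].std().round(4), "gf",g("grip_force").mean().round(1))
E
python3 feel.py 4
```

```text
t 3.05 yaw 2.967 pos [0.554  0.0979 0.0959] j7 1.115 w 0.40981584940020166 tilt -1.0
F [-0.08 -0.8   5.77] M [-0.061  0.     0.023] tau7 -0.0103 0.0003 gf 12.0
```

Call:
step_arm(
  commands=[
    {"travel":[0,0,-0.001],"turn":[0,0,5]},
    {"travel":[0,0,-0.001],"turn":[0,0,10]},
    {"travel":[0,0,-0.0005],"turn":[0,0,18]},
    {"travel":[0,0,-0.0003],"turn":[0,0,26]},
    {"travel":[0,0,0],"turn":[0,0,34]},
  ],
)

```text
time: 3.55
position: [0.5538, 0.0976, 0.095]
tool_rot: [1.185, 2.908, 0.001]
ft_force: [1.3, -1.8, 1.7]
grip_width: 0.402
grip_force: 12.0
```

```bash
python3 feel.py 4
```

```text
t 3.75 yaw 2.3765 pos [0.5537 0.0976 0.095 ] j7 0.542 w 0.4085153966163006 tilt -1.0
F [ 1.23 -1.71  1.91] M [-0.209 -0.398 -0.049] tau7 -0.2933 0.3464 gf 12.0
```

Call:
step_arm(
  commands=[
    {"travel":[0,0,0.0002],"turn":[0,0,7]},
    {"travel":[0,0,0.0004],"turn":[0,0,14]},
    {"travel":[0,0,0.0006],"turn":[0,0,21]},
    {"travel":[0,0,0.0009],"turn":[0,0,28]},
    {"travel":[0,0,0.0009],"turn":[0,0,28]},
  ],
)

```text
time: 4.25
position: [0.5536, 0.0974, 0.0941]
tool_rot: [1.844, 2.542, 0.0]
ft_force: [1.2, -1.1, 4.2]
grip_width: 0.404
grip_force: 12.0
```

```bash
python3 feel.py 5
```

```text
t 4.5 yaw 1.8867 pos [0.5536 0.0975 0.0941] j7 0.066 w 0.4060262716027208 tilt -1.0
F [ 1.45 -2.78  4.44] M [-0.558 -0.401 -0.044] tau7 0.0039 0.095 gf 12.0
```

```bash
sed -i '$a print("t7",g("joint_torque")[:,6].round(3),"Mz",g("torque")[:,2].round(3), "jt5", g("joint_torque")[:,5].round(3))' feel.py; python3 feel.py 5
```

```text
t 4.75 yaw 1.8858 pos [0.5535 0.0976 0.0941] j7 0.065 w 0.4098305466578529 tilt -1.0
F [ 1.69 -3.25  5.41] M [-0.664 -0.445 -0.019] tau7 0.0243 0.0107 gf 12.0
t7 [0.039 0.029 0.03  0.014 0.01 ] Mz [-0.03  -0.035 -0.02   0.003 -0.015] jt5 [0.42  0.438 0.436 0.433 0.433]
```

Call:
step_arm(
  commands=[
    {"travel":[0,0,0.0001],"turn":[0,0,3]},
    {"travel":[0,0,0.0001],"turn":[0,0,6]},
    {"travel":[0,0,0.0001],"turn":[0,0,9]},
  ],
)

```text
time: 5.05
position: [0.5534, 0.0975, 0.0938]
tool_rot: [2.041, 2.387, 0.0]
ft_force: [1.8, -4.2, 4.3]
grip_width: 0.407
grip_force: 12.0
```

```bash
python3 feel.py 8
```

```text
t 5.45 yaw 1.7292 pos [0.5534 0.0975 0.0938] j7 -0.087 w 0.4071710331527079 tilt -1.0
F [ 2.19 -3.51  5.02] M [-0.784 -0.555 -0.03 ] tau7 -0.0308 0.1199 gf 12.0
t7 [-0.084 -0.32  -0.06   0.046  0.046  0.043  0.042  0.042] Mz [ 0.024  0.002 -0.054 -0.067 -0.036 -0.02  -0.055 -0.033] jt5 [0.451 0.474 0.497 0.502 0.499 0.498 0.498 0.498]
```

```bash
cat > q.py <<'E'
from h import *
s=ctrl.get_state();R=Ro.from_rotvec(s["tool_rot"]).as_matrix()
print(round(s["time"],2),"ang",round(2.967-float(np.arctan2(R[1,0],R[0,0])),3),"z",s["position"][2].round(4),"F",s["ft_force"].round(1),"Mz",s["torque"][2].round(3),"t7",s["joint_torque"][6].round(4),"qd7",s["qd"][6].round(3),"w",round(float(s["grip_width"]),3))
E
python3 q.py
```

```text
5.45 ang 1.238 z 0.0938 F [ 1.4 -3.1  4.7] Mz -0.033 t7 0.0417 qd7 0.0 w 0.407
```

Call:
step_arm(
  commands=[
    {"travel":[-0.0003,0.0001,-0.0003],"turn":[0,0,1.5]},
    {"travel":[-0.0006,0.0002,-0.0006],"turn":[0,0,3]},
    {"travel":[-0.0008,0.0003,-0.0008],"turn":[0,0,4.5]},
    {"travel":[-0.001,0.0003,-0.001],"turn":[0,0,6]},
    {"travel":[-0.001,0.0003,-0.001],"turn":[0,0,7.5]},
  ],
)

```text
time: 5.95
position: [0.5533, 0.0973, 0.094]
tool_rot: [-2.194, -2.248, 0.0]
ft_force: [3.4, -2.1, -0.9]
grip_width: 0.406
grip_force: 12.0
```

```bash
python3 q.py
```

```text
5.95 ang 1.372 z 0.094 F [ 3.4 -2.1 -0.9] Mz 0.089 t7 0.1765 qd7 -0.254 w 0.406
```

Call:
step_arm(
  commands=[
    {"travel":[0,0,0],"turn":[0,0,1.5]},
    {"travel":[0,0,0.0001],"turn":[0,0,3]},
  ],
)

```text
time: 6.15
position: [0.5532, 0.0972, 0.094]
tool_rot: [-2.252, -2.19, 0.001]
ft_force: [3.6, -1.3, -3.4]
grip_width: 0.406
grip_force: 12.0
```

```bash
python3 q.py
```

```text
6.15 ang 1.424 z 0.094 F [ 3.6 -1.3 -3.4] Mz 0.12 t7 0.1678 qd7 -0.254 w 0.406
```

Call:
step_arm(
  commands=[
    {"travel":[0,0,0.0001],"turn":[0,0,1.5]},
    {"travel":[0,0,0.0001],"turn":[0,0,3]},
  ],
)

```text
time: 6.35
position: [0.5532, 0.0972, 0.094]
tool_rot: [-2.309, -2.13, 0.001]
ft_force: [4.0, -1.5, -3.7]
grip_width: 0.409
grip_force: 12.0
```

```bash
python3 q.py; python3 feel.py 4
```

```text
6.35 ang 1.477 z 0.094 F [ 4.  -1.5 -3.7] Mz 0.022 t7 0.1626 qd7 -0.25 w 0.409
t 6.55 yaw 1.4923 pos [0.5532 0.0972 0.094 ] j7 -0.316 w 0.40964021525064404 tilt -1.0
F [ 3.87 -0.66 -4.32] M [-0.26  -1.059  0.032] tau7 -0.0989 0.0662 gf 12.0
t7 [-0.08  -0.208 -0.078 -0.029] Mz [ 0.098  0.031 -0.024  0.021] jt5 [1.479 1.489 1.494 1.496]
```

Call:
step_arm(
  commands=[
    {"travel":[0,0.0003,0.0003],"turn":[0,0,1.5]},
    {"travel":[0,0.0006,0.0006],"turn":[0,0,3]},
    {"travel":[0,0.001,0.0009],"turn":[0,0,4.5]},
    {"travel":[0,0.001,0.0011],"turn":[0,0,6]},
    {"travel":[0,0.001,0.0012],"turn":[0,0,7.5]},
  ],
)

```text
time: 7.05
position: [0.5536, 0.0972, 0.0934]
tool_rot: [-2.442, -1.974, 0.002]
ft_force: [-2.7, -1.2, 3.4]
grip_width: 0.412
grip_force: 12.0
```

```bash
python3 q.py
```

```text
7.05 ang 1.608 z 0.0934 F [-2.7 -1.2  3.4] Mz 0.064 t7 0.1594 qd7 -0.252 w 0.412
```

Call:
step_arm(
  commands=[
    {"travel":[0,0,0.0001],"turn":[0,0,1.5]},
    {"travel":[0,0,0.0001],"turn":[0,0,3]},
  ],
)

```text
time: 7.25
position: [0.5536, 0.0972, 0.0932]
tool_rot: [-2.493, -1.909, 0.002]
ft_force: [-4.1, 0.2, 4.8]
grip_width: 0.41
grip_force: 12.0
```

```bash
python3 q.py
```

```text
7.25 ang 1.66 z 0.0932 F [-4.1  0.2  4.8] Mz 0.117 t7 0.1565 qd7 -0.252 w 0.41
```

Call:
step_arm(
  commands=[
    {"travel":[0,0,0.0001],"turn":[0,0,1.5]},
    {"travel":[0,0,0.0001],"turn":[0,0,3]},
    {"travel":[0,0,0.0002],"turn":[0,0,4.5]},
  ],
)

```text
time: 7.55
position: [0.5536, 0.0973, 0.093]
tool_rot: [-2.566, -1.81, 0.002]
ft_force: [-4.9, -1.2, 6.3]
grip_width: 0.404
grip_force: 12.0
```

```bash
python3 q.py
```

```text
7.55 ang 1.738 z 0.093 F [-4.9 -1.2  6.3] Mz 0.043 t7 0.1531 qd7 -0.251 w 0.404
```

Call:
step_arm(
  commands=[
    {"travel":[0,0,0.0001],"turn":[0,0,1.5]},
    {"travel":[0,0,0.0001],"turn":[0,0,3]},
    {"travel":[0,0,0.0002],"turn":[0,0,4.5]},
  ],
)

```text
time: 7.85
position: [0.5536, 0.0973, 0.0929]
tool_rot: [-2.635, -1.708, 0.002]
ft_force: [-6.1, -0.2, 6.1]
grip_width: 0.409
grip_force: 12.0
```

```bash
python3 q.py
```

```text
7.85 ang 1.817 z 0.0929 F [-6.1 -0.2  6.1] Mz 0.148 t7 0.1495 qd7 -0.252 w 0.409
```

Call:
step_arm(
  commands=[
    {"travel":[-0.0003,-0.0006,-0.0006],"turn":[0,0,0]},
    {"travel":[-0.0003,-0.0006,-0.0006],"turn":[0,0,0]},
    {"travel":[-0.0003,-0.0006,-0.0006],"turn":[0,0,0]},
  ],
  gripper=0.6,
)

```text
time: 8.15
position: [0.5544, 0.097, 0.0932]
tool_rot: [2.635, 1.71, 0.002]
ft_force: [0.4, -0.4, -0.0]
grip_width: 0.566
grip_force: 0.0
```

Call:
step_arm(
  commands=[
    {"travel":[0,0,0],"turn":[0,0,-6]},
    {"travel":[0,0,0],"turn":[0,0,-12]},
    {"travel":[0,0,0],"turn":[0,0,-18]},
    {"travel":[0,0,0],"turn":[0,0,-22]},
    {"travel":[0,0,0],"turn":[0,0,-22]},
  ],
)

```text
time: 8.65
position: [0.5542, 0.0969, 0.0932]
tool_rot: [2.26, 2.182, 0.001]
ft_force: [1.2, 0.9, -1.0]
grip_width: 0.601
grip_force: 0.0
```

Call:
step_arm(
  commands=[
    {"travel":[0,0,0],"turn":[0,0,0]},
    {"travel":[0,0,0],"turn":[0,0,1.5]},
    {"travel":[0,0,0],"turn":[0,0,3]},
    {"travel":[0,0,0],"turn":[0,0,4.5]},
    {"travel":[0,0,0],"turn":[0,0,6]},
  ],
)

```text
time: 9.15
position: [0.5538, 0.097, 0.0933]
tool_rot: [2.373, 2.058, 0.0]
ft_force: [0.5, 0.4, -1.1]
grip_width: 0.601
grip_force: 0.0
```

```bash
python3 q.py
```

```text
9.15 ang 1.538 z 0.0933 F [ 0.5  0.4 -1.1] Mz -0.019 t7 0.2619 qd7 -0.25 w 0.601
```

Call:
step_arm(
  commands=[
    {"travel":[0,0,0],"turn":[0,0,1.5]},
    {"travel":[0,0,0],"turn":[0,0,3]},
  ],
)

```text
time: 9.35
position: [0.5538, 0.097, 0.0933]
tool_rot: [2.426, 1.996, 0.0]
ft_force: [-0.3, -0.7, 0.0]
grip_width: 0.602
grip_force: 0.0
```

```bash
python3 q.py
```

```text
9.35 ang 1.59 z 0.0933 F [-0.3 -0.7  0. ] Mz -0.005 t7 0.2646 qd7 -0.252 w 0.602
```

Call:
step_arm(
  commands=[
    {"travel":[0,0,0],"turn":[0,0,1.5]},
    {"travel":[0,0,0],"turn":[0,0,3]},
    {"travel":[0,0,0],"turn":[0,0,4.5]},
    {"travel":[0,0,0],"turn":[0,0,6]},
    {"travel":[0,0,0],"turn":[0,0,7.5]},
  ],
)

```text
time: 9.85
position: [0.5538, 0.0969, 0.0933]
tool_rot: [2.552, 1.833, 0.0]
ft_force: [0.2, 0.3, -0.5]
grip_width: 0.601
grip_force: 0.0
```

```bash
python3 q.py;python3 feel.py 5
```

```text
9.85 ang 1.721 z 0.0933 F [ 0.2  0.3 -0.5] Mz -0.027 t7 0.266 qd7 -0.253 w 0.601
t 10.1 yaw 1.2481 pos [0.5538 0.0969 0.0933] j7 -0.553 w 0.6042549095465591 tilt -1.0
F [ 0.2  -0.24 -0.51] M [-0.015  0.018 -0.01 ] tau7 -0.0555 0.0678 gf 0.0
t7 [-0.001 -0.183 -0.068 -0.02  -0.005] Mz [-0.055  0.014  0.004  0.002 -0.012] jt5 [-0.    -0.011 -0.01  -0.008 -0.008]
```

Call:
step_arm(
  commands=[
    {"travel":[0.0002,-0.0005,0],"turn":[0,0,0]},
    {"travel":[0.0002,-0.0005,0],"turn":[0,0,0]},
    {"travel":[0.0002,-0.0005,0],"turn":[0,0,0]},
    {"travel":[0.0002,-0.0005,0],"turn":[0,0,0]},
  ],
  gripper=0.3,
  force=14,
)

```text
time: 10.5
position: [0.5533, 0.0973, 0.0933]
tool_rot: [-2.549, -1.836, 0.0]
ft_force: [-0.4, -0.4, 0.2]
grip_width: 0.406
grip_force: 14.0
```

Call:
step_arm(
  commands=[
    {"travel":[0,0,-0.0003],"turn":[0,0,-8]},
    {"travel":[0,0,-0.0006],"turn":[0,0,-16]},
    {"travel":[0,0,-0.0009],"turn":[0,0,-24]},
    {"travel":[0,0,-0.0011],"turn":[0,0,-32]},
    {"travel":[0,0,-0.0011],"turn":[0,0,-32]},
  ],
)

```text
time: 11.0
position: [0.5535, 0.0973, 0.0942]
tool_rot: [1.944, 2.468, 0.0]
ft_force: [1.0, 0.6, -1.9]
grip_width: 0.409
grip_force: 14.0
```

```bash
python3 feel.py 3
```

```text
t 11.15 yaw 1.8037 pos [0.5535 0.0973 0.0942] j7 -0.014 w 0.4050979097218576 tilt -1.0
F [ 0.43  0.44 -1.93] M [ 0.08  -0.219  0.079] tau7 0.049 0.1308 gf 14.0
t7 [ 0.231 -0.014 -0.07 ] Mz [0.102 0.049 0.087] jt5 [0.38  0.413 0.437]
```

Call:
step_arm(
  commands=[
    {"travel":[0,0,0],"turn":[0,0,1.5]},
    {"travel":[0,0,0.0001],"turn":[0,0,3]},
    {"travel":[0,0,0.00015],"turn":[0,0,4.5]},
  ],
)

```text
time: 11.45
position: [0.5534, 0.0973, 0.0942]
tool_rot: [2.043, 2.386, 0.0]
ft_force: [1.8, 0.6, -2.4]
grip_width: 0.406
grip_force: 14.0
```

```bash
python3 q.py
```

```text
11.45 ang 1.242 z 0.0942 F [ 1.8  0.6 -2.4] Mz 0.102 t7 0.1631 qd7 -0.248 w 0.406
```

Call:
step_arm(
  commands=[
    {"travel":[0,0,5e-05],"turn":[0,0,1.5]},
    {"travel":[0,0,0.0001],"turn":[0,0,3]},
    {"travel":[0,0,0.00015],"turn":[0,0,4.5]},
  ],
)

```text
time: 11.75
position: [0.5534, 0.0972, 0.094]
tool_rot: [2.135, 2.304, -0.0]
ft_force: [2.2, 0.3, -2.8]
grip_width: 0.407
grip_force: 14.0
```

```bash
python3 q.py
```

```text
11.75 ang 1.32 z 0.094 F [ 2.2  0.3 -2.8] Mz 0.074 t7 0.1641 qd7 -0.253 w 0.407
```

Call:
step_arm(
  commands=[
    {"travel":[0,0,5e-05],"turn":[0,0,1.5]},
    {"travel":[0,0,0.0001],"turn":[0,0,3]},
    {"travel":[0,0,0.00015],"turn":[0,0,4.5]},
  ],
)

```text
time: 12.05
position: [0.5534, 0.0972, 0.0939]
tool_rot: [2.224, 2.219, -0.0]
ft_force: [1.7, 1.2, -3.1]
grip_width: 0.405
grip_force: 14.0
```

```bash
python3 q.py
```

```text
12.05 ang 1.398 z 0.0939 F [ 1.7  1.2 -3.1] Mz 0.102 t7 0.1613 qd7 -0.251 w 0.405
```

Call:
step_arm(
  commands=[
    {"travel":[0,0,5e-05],"turn":[0,0,1.5]},
    {"travel":[0,0,0.0001],"turn":[0,0,3]},
    {"travel":[0,0,0.00015],"turn":[0,0,4.5]},
  ],
)

```text
time: 12.35
position: [0.5534, 0.0973, 0.0938]
tool_rot: [2.309, 2.13, -0.0]
ft_force: [1.4, 0.5, -2.4]
grip_width: 0.411
grip_force: 14.0
```

```bash
python3 q.py
```

```text
12.35 ang 1.477 z 0.0938 F [ 1.4  0.5 -2.4] Mz 0.105 t7 0.1569 qd7 -0.252 w 0.411
```

Call:
step_arm(
  commands=[
    {"travel":[0,0,0.0001],"turn":[0,0,1.5]},
    {"travel":[0,0,0.0002],"turn":[0,0,3]},
    {"travel":[0,0,0.0003],"turn":[0,0,4.5]},
    {"travel":[0,0,0.0004],"turn":[0,0,6]},
    {"travel":[0,0,0.0004],"turn":[0,0,7.5]},
  ],
)

```text
time: 12.85
position: [0.5533, 0.0973, 0.0935]
tool_rot: [-2.444, -1.974, 0.0]
ft_force: [-1.7, 0.5, -0.1]
grip_width: 0.409
grip_force: 14.0
```

```bash
python3 q.py
```

```text
12.85 ang 1.608 z 0.0935 F [-1.7  0.5 -0.1] Mz 0.092 t7 0.1479 qd7 -0.253 w 0.409
```

Call:
step_arm(
  commands=[
    {"travel":[0,0,5e-05],"turn":[0,0,1.5]},
    {"travel":[0,0,0.0001],"turn":[0,0,3]},
    {"travel":[0,0,0.00015],"turn":[0,0,4.5]},
    {"travel":[0,0,0.0002],"turn":[0,0,6]},
    {"travel":[0,0,0.00025],"turn":[0,0,7.5]},
  ],
)

```text
time: 13.35
position: [0.5533, 0.0973, 0.0932]
tool_rot: [-2.567, -1.81, 0.0]
ft_force: [-1.3, -0.4, 0.9]
grip_width: 0.404
grip_force: 14.0
```

```bash
python3 q.py
```

```text
13.35 ang 1.739 z 0.0932 F [-1.3 -0.4  0.9] Mz 0.105 t7 0.1405 qd7 -0.251 w 0.404
```

Call:
step_arm(
  commands=[
    {"travel":[0,0,5e-05],"turn":[0,0,1.5]},
    {"travel":[0,0,0.0001],"turn":[0,0,3]},
    {"travel":[0,0,0.00015],"turn":[0,0,4.5]},
    {"travel":[0,0,0.0002],"turn":[0,0,6]},
    {"travel":[0,0,0.00025],"turn":[0,0,7.5]},
  ],
)

```text
time: 13.85
position: [0.5533, 0.0974, 0.0929]
tool_rot: [-2.68, -1.639, 0.0]
ft_force: [-3.1, 0.4, 2.6]
grip_width: 0.409
grip_force: 14.0
```

```bash
python3 q.py
```

```text
13.85 ang 1.87 z 0.0929 F [-3.1  0.4  2.6] Mz 0.133 t7 0.1333 qd7 -0.254 w 0.409
```

Call:
step_arm(
  commands=[
    {"travel":[0,0,5e-05],"turn":[0,0,1.5]},
    {"travel":[0,0,0.0001],"turn":[0,0,3]},
    {"travel":[0,0,0.00015],"turn":[0,0,4.5]},
    {"travel":[0,0,0.0002],"turn":[0,0,6]},
    {"travel":[0,0,0.00025],"turn":[0,0,7.5]},
  ],
)

```text
time: 14.35
position: [0.5533, 0.0974, 0.0927]
tool_rot: [-2.782, -1.46, 0.0]
ft_force: [-2.9, 0.3, 4.0]
grip_width: 0.407
grip_force: 14.0
```

```bash
python3 q.py
```

```text
14.35 ang 2.0 z 0.0927 F [-2.9  0.3  4. ] Mz 0.096 t7 0.1267 qd7 -0.252 w 0.407
```

Call:
step_arm(
  commands=[
    {"travel":[0,0,5e-05],"turn":[0,0,1.5]},
    {"travel":[0,0,0.0001],"turn":[0,0,3]},
    {"travel":[0,0,0.00015],"turn":[0,0,4.5]},
    {"travel":[0,0,0.0002],"turn":[0,0,6]},
    {"travel":[0,0,0.00025],"turn":[0,0,7.5]},
  ],
)

```text
time: 14.85
position: [0.5533, 0.0974, 0.0924]
tool_rot: [-2.871, -1.275, -0.0]
ft_force: [-3.2, 1.4, 5.2]
grip_width: 0.407
grip_force: 14.0
```

```bash
python3 q.py
```

```text
14.85 ang 2.131 z 0.0924 F [-3.2  1.4  5.2] Mz 0.147 t7 0.1209 qd7 -0.251 w 0.407
```

Call:
step_arm(
  commands=[
    {"travel":[0,0,-0.0004],"turn":[0,0,0]},
    {"travel":[0,0,-0.0004],"turn":[0,0,0]},
    {"travel":[0,0,-0.0004],"turn":[0,0,-5]},
    {"travel":[0,0,-0.0004],"turn":[0,0,-5]},
  ],
  gripper=0.6,
)

```text
time: 15.25
position: [0.5538, 0.0968, 0.0924]
tool_rot: [2.811, 1.401, 0.001]
ft_force: [-0.4, 0.0, 0.9]
grip_width: 0.59
grip_force: 0.0
```

Call:
step_arm(
  commands=[
    {"travel":[0,0,0],"turn":[0,0,1.5]},
    {"travel":[0,0,0],"turn":[0,0,3]},
    {"travel":[0,0,0],"turn":[0,0,4.5]},
    {"travel":[0,0,0],"turn":[0,0,6]},
    {"travel":[0,0,0],"turn":[0,0,7.5]},
  ],
)

```text
time: 15.75
position: [0.5534, 0.0973, 0.0928]
tool_rot: [2.899, 1.211, 0.0]
ft_force: [-0.7, 0.3, -1.0]
grip_width: 0.596
grip_force: 0.0
```

```bash
python3 q.py
```

```text
15.75 ang 2.175 z 0.0928 F [-0.7  0.3 -1. ] Mz 0.004 t7 0.262 qd7 -0.252 w 0.596
```

Call:
step_arm(
  commands=[
    {"travel":[0,0,0],"turn":[0,0,1.5]},
    {"travel":[0,0,0],"turn":[0,0,3]},
    {"travel":[0,0,0],"turn":[0,0,4.5]},
    {"travel":[0,0,0],"turn":[0,0,6]},
    {"travel":[0,0,0],"turn":[0,0,7.5]},
  ],
)

```text
time: 16.25
position: [0.5534, 0.0973, 0.0928]
tool_rot: [2.972, 1.019, 0.0]
ft_force: [0.8, 0.1, 0.0]
grip_width: 0.599
grip_force: 0.0
```

```bash
python3 q.py
python3 - <<'E'
from h import *
st=ctrl.get_state();a=ctrl.get_image("wrist");b=ctrl.get_image("side")
cv2.imwrite("pics/w2.png",a[:,:,::-1])
c=b[140:300,180:420];cv2.imwrite("pics/s2.png",cv2.resize(c[:,:,::-1],(720,480),interpolation=cv2.INTER_CUBIC))
for n,im in(("wrist",a),("side",b)):
    print(n,[(c,s,onz(*ray(n,c,st),0.100).round(4)) for s,c in lime(im)[1]])
E
```

```text
16.25 ang 2.306 z 0.0928 F [0.8 0.1 0. ] Mz 0.017 t7 0.2658 qd7 -0.252 w 0.599
wrist [([280.4, 275.2], [236, 243, 91, 56, 3892], array([0.5592, 0.1021, 0.1   ])), ([282.6, 337.2], [250, 333, 61, 12, 403], array([0.5351, 0.0821, 0.1   ]))]
side [([327.9, 191.5], [321, 185, 15, 14, 151], array([ 0.5125, -0.1477,  0.1   ])), ([131.6, 381.4], [112, 363, 41, 39, 440], array([0.5222, 0.5068, 0.1   ]))]
```

View pics/w2.png

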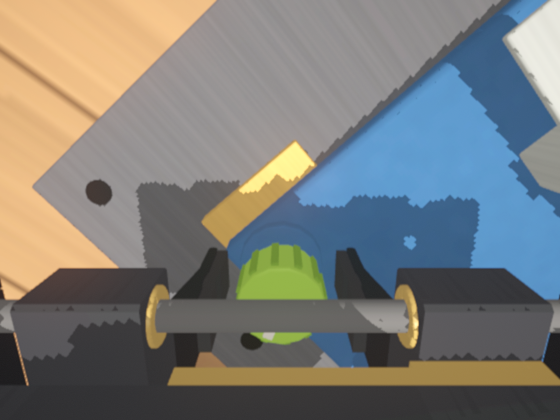

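The view shows the gripper open around the left knob, clear of it all round. The knob has a whitish mark on top, now partly hidden by the rod near (265,336) and at (277,215) in the earlier view. It can give the true knob angle, so I rise to look.

Call:
step_arm(
  commands=[
    {"travel":[0,0,-0.04],"turn":[0,0,0]},
    {"travel":[0,0,-0.085],"turn":[0,0,-6]},
    {"travel":[0,0,-0.125],"turn":[0,0,-12]},
    {"travel":[0,0,-0.144],"turn":[0,0,-16]},
    {"travel":[0,0,-0.144],"turn":[0,0,-16]},
  ],
)

```text
time: 16.85
position: [0.5554, 0.0977, 0.2407]
tool_rot: [2.797, 1.426, 0.011]
ft_force: [0.7, -0.3, -0.2]
grip_width: 0.6
grip_force: 0.0
```

```bash
cat > mark.py <<'E'
from h import *
import sys
def mark(im,st,tag,show=None):
    m,L=lime(im); s,c=max(L,key=lambda a:a[0][4]); 
    x,y,w,h=s[:4]; cnt,_=cv2.findContours(m[y:y+h,x:x+w],cv2.RETR_EXTERNAL,cv2.CHAIN_APPROX_NONE)
    hull=cv2.convexHull(max(cnt,key=len)); k=np.zeros((h,w),np.uint8); cv2.fillConvexPoly(k,hull,1)
    k=cv2.erode(k,np.ones((3,3)))
    hs=cv2.cvtColor(im[y:y+h,x:x+w],cv2.COLOR_RGB2HSV)
    wm=((hs[...,1]<110)&(k>0)); v,u=np.nonzero(wm)
    P=np.array([onz(*ray("wrist",(a+x,b+y),st),.107)[:2] for a,b in zip(u,v)])
    mu=P.mean(0); e,V=np.linalg.eigh(np.cov(P.T)); d=V[:,1]
    ctr=np.array([.5533,.0973])
    print(tag,len(P),"mark",mu.round(4),"axis",np.degrees(np.arctan2(d[1],d[0])).round(1),"len",np.sqrt(e).round(4),"from ctr",np.degrees(np.arctan2(*(mu-ctr)[::-1])).round(1))
E
python3 - <<'E'
from mark import *
im=cv2.imread("pics/w1.png")[:,:,::-1].copy()
mark(im,dict(position=[.5528,.0979,.2362],tool_rot=[-.257,-3.131,0]),"w1")
ctrl.get_image("wrist");st=ctrl.get_state();im2=ctrl.get_image("wrist");mark(im2,st,"w3")
im0=cv2.imread("pics/wrist0.png")[:,:,::-1].copy()
mark(im0,dict(position=[.6495,-.0001,.2354],tool_rot=[-2.2206,-2.2205,.002]),"w0")
f=lambda i,c:cv2.resize(i[c[1]-40:c[1]+40,c[0]-40:c[0]+40,::-1],(260,260),interpolation=cv2.INTER_CUBIC)
c2=max(lime(im2)[1],key=lambda a:a[0][4])[1]
print(st["time"],st["tool_rot"].round(3),c2)
cv2.imwrite("pics/m.png",np.hstack([f(im0,(145,69)),f(im,(282,202)),f(im2,tuple(map(int,c2)))]))
E
```

```text
w1 123 mark [0.5633 0.0926] axis 142.0 len [0.0031 0.0057] from ctr -25.3
w3 122 mark [0.5451 0.0938] axis -156.1 len [0.0042 0.0068] from ctr -156.8
w0 191 mark [0.5559 0.094 ] axis 133.4 len [0.004  0.0066] from ctr -51.6
16.9 [2.799 1.424 0.005] [280.3, 200.2]
```

View pics/m.png

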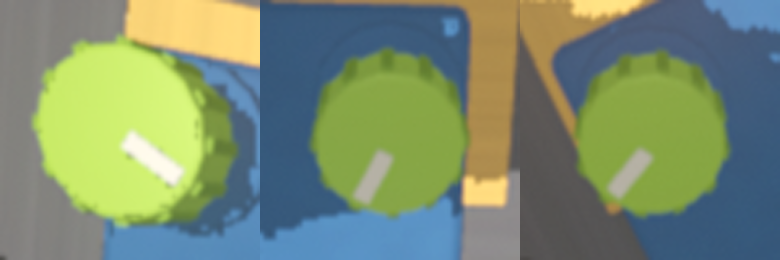

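The close crops show the white pointer: it turned about 128° (2.23 rad), which matches the commanded turn, so there is no slip. The torque rises without a clear kink, so I'll regrip and wind back slowly to find where first touch lies.

Call:
step_arm(
  commands=[
    {"travel":[0,0,0.045],"turn":[0,0,0]},
    {"travel":[0,0,0.09],"turn":[0,0,0]},
    {"travel":[0,0,0.125],"turn":[0,0,0]},
    {"travel":[0,0,0.144],"turn":[0,0,0]},
    {"travel":[0,0,0.144],"turn":[0,0,0]},
  ],
)

```text
time: 17.45
position: [0.5491, 0.0963, 0.0873]
tool_rot: [-2.798, -1.424, 0.016]
ft_force: [-0.6, 0.5, 0.7]
grip_width: 0.601
grip_force: 0.0
```

Call:
step_arm(
  commands=[
    {"travel":[0,0,0],"turn":[0,0,0]},
    {"travel":[0,0,0],"turn":[0,0,0]},
  ],
)

```text
time: 17.65
position: [0.5542, 0.0974, 0.0938]
tool_rot: [2.799, 1.425, 0.003]
ft_force: [0.6, -0.7, 0.3]
grip_width: 0.599
grip_force: 0.0
```

Call:
step_arm(
  commands=[
    {"travel":[0,0,0],"turn":[0,0,0]},
    {"travel":[0,0,0],"turn":[0,0,0]},
    {"travel":[0,0,0],"turn":[0,0,0]},
    {"travel":[0,0,0],"turn":[0,0,0]},
  ],
  gripper=0.3,
  force=14,
)

```text
time: 18.05
position: [0.5535, 0.0977, 0.0935]
tool_rot: [-2.799, -1.426, -0.001]
ft_force: [-1.4, -0.2, 3.3]
grip_width: 0.405
grip_force: 14.0
```

```bash
python3 q.py
```

```text
18.05 ang 2.024 z 0.0935 F [-1.4 -0.2  3.3] Mz -0.016 t7 0.0194 qd7 -0.001 w 0.405
```

Call:
step_arm(
  commands=[
    {"travel":[0,0,-5e-05],"turn":[0,0,-1.5]},
    {"travel":[0,0,-0.0001],"turn":[0,0,-3]},
    {"travel":[0,0,-0.00015],"turn":[0,0,-4.5]},
    {"travel":[0,0,-0.0002],"turn":[0,0,-6]},
    {"travel":[0,0,-0.00025],"turn":[0,0,-7.5]},
  ],
)

```text
time: 18.55
position: [0.5535, 0.0977, 0.0936]
tool_rot: [-2.698, -1.609, -0.001]
ft_force: [-2.8, 1.0, 5.5]
grip_width: 0.404
grip_force: 14.0
```

```bash
python3 q.py
```

```text
18.55 ang 1.891 z 0.0936 F [-2.8  1.   5.5] Mz -0.077 t7 -0.1533 qd7 0.252 w 0.404
```

Call:
step_arm(
  commands=[
    {"travel":[0,0,-5e-05],"turn":[0,0,-1.5]},
    {"travel":[0,0,-0.0001],"turn":[0,0,-3]},
    {"travel":[0,0,-0.00015],"turn":[0,0,-4.5]},
    {"travel":[0,0,-0.0002],"turn":[0,0,-6]},
    {"travel":[0,0,-0.00025],"turn":[0,0,-7.5]},
  ],
)

```text
time: 19.05
position: [0.5536, 0.0977, 0.0938]
tool_rot: [-2.587, -1.782, -0.001]
ft_force: [-2.4, 1.1, 4.8]
grip_width: 0.407
grip_force: 14.0
```

```bash
python3 q.py
```

```text
19.05 ang 1.76 z 0.0938 F [-2.4  1.1  4.8] Mz -0.074 t7 -0.1577 qd7 0.252 w 0.407
```

Call:
step_arm(
  commands=[
    {"travel":[0,0,-5e-05],"turn":[0,0,-1.5]},
    {"travel":[0,0,-0.0001],"turn":[0,0,-3]},
    {"travel":[0,0,-0.00015],"turn":[0,0,-4.5]},
    {"travel":[0,0,-0.0002],"turn":[0,0,-6]},
    {"travel":[0,0,-0.00025],"turn":[0,0,-7.5]},
  ],
)

```text
time: 19.55
position: [0.5536, 0.0977, 0.094]
tool_rot: [-2.465, -1.948, -0.001]
ft_force: [-2.0, 1.4, 6.3]
grip_width: 0.406
grip_force: 14.0
```

```bash
python3 q.py
```

```text
19.55 ang 1.629 z 0.094 F [-2.   1.4  6.3] Mz -0.097 t7 -0.1613 qd7 0.251 w 0.406
```

Call:
step_arm(
  commands=[
    {"travel":[0,0,-5e-05],"turn":[0,0,-1.5]},
    {"travel":[0,0,-0.0001],"turn":[0,0,-3]},
    {"travel":[0,0,-0.00015],"turn":[0,0,-4.5]},
    {"travel":[0,0,-0.0002],"turn":[0,0,-6]},
    {"travel":[0,0,-0.00025],"turn":[0,0,-7.5]},
  ],
)

```text
time: 20.05
position: [0.5536, 0.0977, 0.0942]
tool_rot: [-2.332, -2.105, -0.001]
ft_force: [-1.5, 1.3, 5.3]
grip_width: 0.409
grip_force: 14.0
```

```bash
python3 q.py
```

```text
20.05 ang 1.499 z 0.0942 F [-1.5  1.3  5.3] Mz -0.084 t7 -0.1649 qd7 0.254 w 0.409
```

Call:
step_arm(
  commands=[
    {"travel":[0,0,-5e-05],"turn":[0,0,-1.5]},
    {"travel":[0,0,-0.0001],"turn":[0,0,-3]},
    {"travel":[0,0,-0.00015],"turn":[0,0,-4.5]},
    {"travel":[0,0,-0.0002],"turn":[0,0,-6]},
    {"travel":[0,0,-0.00025],"turn":[0,0,-7.5]},
  ],
)

```text
time: 20.55
position: [0.5536, 0.0977, 0.0944]
tool_rot: [2.189, 2.253, 0.001]
ft_force: [-2.0, 2.0, 5.6]
grip_width: 0.404
grip_force: 14.0
```

```bash
python3 q.py
```

```text
20.55 ang 1.368 z 0.0944 F [-2.   2.   5.6] Mz -0.123 t7 -0.1687 qd7 0.252 w 0.404
```

Call:
step_arm(
  commands=[
    {"travel":[0,0,-5e-05],"turn":[0,0,-1.5]},
    {"travel":[0,0,-0.0001],"turn":[0,0,-3]},
    {"travel":[0,0,-0.00015],"turn":[0,0,-4.5]},
    {"travel":[0,0,-0.0002],"turn":[0,0,-6]},
    {"travel":[0,0,-0.00025],"turn":[0,0,-7.5]},
  ],
)

```text
time: 21.05
position: [0.5536, 0.0976, 0.0946]
tool_rot: [2.037, 2.391, 0.001]
ft_force: [-0.6, 2.3, 5.0]
grip_width: 0.407
grip_force: 14.0
```

```bash
python3 q.py
```

```text
21.05 ang 1.237 z 0.0946 F [-0.6  2.3  5. ] Mz -0.082 t7 -0.1725 qd7 0.252 w 0.407
```

Call:
step_arm(
  commands=[
    {"travel":[0,0,-5e-05],"turn":[0,0,-1.5]},
    {"travel":[0,0,-0.0001],"turn":[0,0,-3]},
    {"travel":[0,0,-0.00015],"turn":[0,0,-4.5]},
    {"travel":[0,0,-0.0002],"turn":[0,0,-6]},
    {"travel":[0,0,-0.00025],"turn":[0,0,-7.5]},
  ],
)

```text
time: 21.55
position: [0.5536, 0.0977, 0.0948]
tool_rot: [1.877, 2.519, 0.001]
ft_force: [-1.5, 1.6, 4.2]
grip_width: 0.406
grip_force: 14.0
```

```bash
python3 q.py
```

```text
21.55 ang 1.106 z 0.0948 F [-1.5  1.6  4.2] Mz -0.092 t7 -0.1749 qd7 0.253 w 0.406
```

Call:
step_arm(
  commands=[
    {"travel":[0,0,-5e-05],"turn":[0,0,-1.5]},
    {"travel":[0,0,-0.0001],"turn":[0,0,-3]},
    {"travel":[0,0,-0.00015],"turn":[0,0,-4.5]},
    {"travel":[0,0,-0.0002],"turn":[0,0,-6]},
    {"travel":[0,0,-0.00025],"turn":[0,0,-7.5]},
  ],
)

```text
time: 22.05
position: [0.5536, 0.0976, 0.095]
tool_rot: [1.708, 2.637, 0.001]
ft_force: [-0.3, 1.3, 5.7]
grip_width: 0.409
grip_force: 14.0
```

```bash
python3 q.py
```

```text
22.05 ang 0.975 z 0.095 F [-0.3  1.3  5.7] Mz -0.086 t7 -0.1776 qd7 0.254 w 0.409
```

Call:
step_arm(
  commands=[
    {"travel":[0,0,-0.0003],"turn":[0,0,-6]},
    {"travel":[0,0,-0.0006],"turn":[0,0,-12]},
    {"travel":[0,0,-0.0008],"turn":[0,0,-18]},
    {"travel":[0,0,-0.001],"turn":[0,0,-22]},
    {"travel":[0,0,-0.001],"turn":[0,0,-22]},
  ],
)

```text
time: 22.55
position: [0.5536, 0.0977, 0.0957]
tool_rot: [1.175, 2.913, 0.001]
ft_force: [-0.6, 3.5, 2.2]
grip_width: 0.405
grip_force: 14.0
```

Call:
step_arm(
  commands=[
    {"travel":[0,0,5e-05],"turn":[0,0,1.5]},
    {"travel":[0,0,0.0001],"turn":[0,0,3]},
    {"travel":[0,0,0.00015],"turn":[0,0,4.5]},
    {"travel":[0,0,0.0002],"turn":[0,0,6]},
    {"travel":[0,0,0.00025],"turn":[0,0,7.5]},
  ],
)

```text
time: 23.05
position: [0.5535, 0.0976, 0.0955]
tool_rot: [1.368, 2.828, 0.001]
ft_force: [0.1, 3.2, 2.4]
grip_width: 0.404
grip_force: 14.0
```

```bash
python3 q.py
```

```text
23.05 ang 0.726 z 0.0955 F [0.1 3.2 2.4] Mz 0.047 t7 0.1903 qd7 -0.252 w 0.404
```

Call:
step_arm(
  commands=[
    {"travel":[0,0,5e-05],"turn":[0,0,1.5]},
    {"travel":[0,0,0.0001],"turn":[0,0,3]},
    {"travel":[0,0,0.00015],"turn":[0,0,4.5]},
    {"travel":[0,0,0.0002],"turn":[0,0,6]},
    {"travel":[0,0,0.00025],"turn":[0,0,7.5]},
  ],
)

```text
time: 23.55
position: [0.5535, 0.0975, 0.0953]
tool_rot: [1.55, 2.733, 0.001]
ft_force: [0.2, 4.2, 1.6]
grip_width: 0.407
grip_force: 14.0
```

```bash
python3 q.py
```

```text
23.55 ang 0.857 z 0.0953 F [0.2 4.2 1.6] Mz 0.067 t7 0.1861 qd7 -0.253 w 0.407
```

Call:
step_arm(
  commands=[
    {"travel":[0,0,5e-05],"turn":[0,0,1.5]},
    {"travel":[0,0,0.0001],"turn":[0,0,3]},
    {"travel":[0,0,0.00015],"turn":[0,0,4.5]},
    {"travel":[0,0,0.0002],"turn":[0,0,6]},
    {"travel":[0,0,0.00025],"turn":[0,0,7.5]},
  ],
)

```text
time: 24.05
position: [0.5535, 0.0974, 0.0951]
tool_rot: [1.725, 2.625, 0.001]
ft_force: [0.7, 5.4, 2.6]
grip_width: 0.409
grip_force: 14.0
```

```bash
python3 q.py
```

```text
24.05 ang 0.988 z 0.0951 F [0.7 5.4 2.6] Mz 0.099 t7 0.1804 qd7 -0.252 w 0.409
```

Call:
step_arm(
  commands=[
    {"travel":[0,0,5e-05],"turn":[0,0,1.5]},
    {"travel":[0,0,0.0001],"turn":[0,0,3]},
    {"travel":[0,0,0.00015],"turn":[0,0,4.5]},
    {"travel":[0,0,0.0002],"turn":[0,0,6]},
    {"travel":[0,0,0.00025],"turn":[0,0,7.5]},
  ],
)

```text
time: 24.55
position: [0.5535, 0.0974, 0.0949]
tool_rot: [1.893, 2.507, 0.0]
ft_force: [0.4, 5.6, 3.0]
grip_width: 0.409
grip_force: 14.0
```

```bash
python3 q.py
```

```text
24.55 ang 1.119 z 0.0949 F [0.4 5.6 3. ] Mz 0.103 t7 0.1748 qd7 -0.252 w 0.409
```

Call:
step_arm(
  commands=[
    {"travel":[0,0,5e-05],"turn":[0,0,1.5]},
    {"travel":[0,0,0.0001],"turn":[0,0,3]},
    {"travel":[0,0,0.00015],"turn":[0,0,4.5]},
    {"travel":[0,0,0.0002],"turn":[0,0,6]},
    {"travel":[0,0,0.00025],"turn":[0,0,7.5]},
  ],
)

```text
time: 25.05
position: [0.5535, 0.0974, 0.0947]
tool_rot: [2.053, 2.378, 0.0]
ft_force: [1.3, 5.5, 3.6]
grip_width: 0.407
grip_force: 14.0
```

```bash
python3 q.py
```

```text
25.05 ang 1.25 z 0.0947 F [1.3 5.5 3.6] Mz 0.09 t7 0.1694 qd7 -0.251 w 0.407
```

Call:
step_arm(
  commands=[
    {"travel":[0,0,5e-05],"turn":[0,0,1.5]},
    {"travel":[0,0,0.0001],"turn":[0,0,3]},
    {"travel":[0,0,0.00015],"turn":[0,0,4.5]},
    {"travel":[0,0,0.0002],"turn":[0,0,6]},
    {"travel":[0,0,0.00025],"turn":[0,0,7.5]},
  ],
)

```text
time: 25.55
position: [0.5535, 0.0973, 0.0944]
tool_rot: [2.204, 2.238, 0.0]
ft_force: [1.0, 4.6, 4.2]
grip_width: 0.408
grip_force: 14.0
```

```bash
python3 q.py
```

```text
25.55 ang 1.381 z 0.0944 F [1.  4.6 4.2] Mz 0.121 t7 0.1644 qd7 -0.253 w 0.408
```

Call:
step_arm(
  commands=[
    {"travel":[0,0,5e-05],"turn":[0,0,1.5]},
    {"travel":[0,0,0.0001],"turn":[0,0,3]},
    {"travel":[0,0,0.00015],"turn":[0,0,4.5]},
    {"travel":[0,0,0.0002],"turn":[0,0,6]},
    {"travel":[0,0,0.00025],"turn":[0,0,7.5]},
  ],
)

```text
time: 26.05
position: [0.5535, 0.0973, 0.0942]
tool_rot: [2.346, 2.089, 0.0]
ft_force: [0.0, 5.0, 5.3]
grip_width: 0.408
grip_force: 14.0
```

```bash
python3 q.py
```

```text
26.05 ang 1.512 z 0.0942 F [0.  5.  5.3] Mz 0.086 t7 0.1589 qd7 -0.252 w 0.408
```

Call:
step_arm(
  commands=[
    {"travel":[0,0,-0.0004],"turn":[0,0,-8]},
    {"travel":[0,0,-0.0007],"turn":[0,0,-16]},
    {"travel":[0,0,-0.0009],"turn":[0,0,-24]},
    {"travel":[0,0,-0.0012],"turn":[0,0,-32]},
    {"travel":[0,0,-0.0015],"turn":[0,0,-40]},
  ],
)

```text
time: 26.55
position: [0.5535, 0.0974, 0.0953]
tool_rot: [-1.481, -2.77, -0.001]
ft_force: [1.9, 5.8, 3.2]
grip_width: 0.408
grip_force: 14.0
```

Call:
step_arm(
  commands=[
    {"travel":[0,0,-0.0003],"turn":[0,0,-8]},
    {"travel":[0,0,-0.0006],"turn":[0,0,-16]},
    {"travel":[0,0,-0.0009],"turn":[0,0,-24]},
    {"travel":[0,0,-0.0012],"turn":[0,0,-32]},
    {"travel":[0,0,-0.0015],"turn":[0,0,-40]},
  ],
)

```text
time: 27.05
position: [0.5533, 0.0976, 0.0966]
tool_rot: [-0.444, -3.11, -0.001]
ft_force: [1.5, 5.3, 2.3]
grip_width: 0.405
grip_force: 14.0
```

Call:
step_arm(
  commands=[
    {"travel":[0,0,-0.0003],"turn":[0,0,-7]},
    {"travel":[0,0,-0.0004],"turn":[0,0,-10]},
    {"travel":[0,0,-0.0004],"turn":[0,0,-10]},
  ],
)

```text
time: 27.35
position: [0.5533, 0.0976, 0.0969]
tool_rot: [-0.179, -3.136, -0.001]
ft_force: [1.3, 5.2, 2.1]
grip_width: 0.411
grip_force: 14.0
```

```bash
python3 q.py
```

```text
27.35 ang -0.061 z 0.0969 F [1.3 5.2 2.1] Mz 0.109 t7 0.2732 qd7 -0.034 w 0.411
```

Call:
step_arm(
  commands=[
    {"travel":[0,0,5e-05],"turn":[0,0,1.5]},
    {"travel":[0,0,0.0001],"turn":[0,0,3]},
    {"travel":[0,0,0.00015],"turn":[0,0,4.5]},
    {"travel":[0,0,0.0002],"turn":[0,0,6]},
    {"travel":[0,0,0.00025],"turn":[0,0,7.5]},
  ],
)

```text
time: 27.85
position: [0.5533, 0.0976, 0.0967]
tool_rot: [-0.386, -3.118, -0.001]
ft_force: [0.9, 5.2, 2.1]
grip_width: 0.404
grip_force: 14.0
```

```bash
python3 q.py
```

```text
27.85 ang 0.072 z 0.0967 F [0.9 5.2 2.1] Mz -0.005 t7 0.2106 qd7 -0.252 w 0.404
```

Call:
step_arm(
  commands=[
    {"travel":[0,0,5e-05],"turn":[0,0,1.5]},
    {"travel":[0,0,0.0001],"turn":[0,0,3]},
    {"travel":[0,0,0.00015],"turn":[0,0,4.5]},
    {"travel":[0,0,0.0002],"turn":[0,0,6]},
    {"travel":[0,0,0.00025],"turn":[0,0,7.5]},
  ],
)

```text
time: 28.35
position: [0.5533, 0.0976, 0.0964]
tool_rot: [-0.589, -3.086, -0.001]
ft_force: [1.0, 4.5, 1.0]
grip_width: 0.405
grip_force: 14.0
```

```bash
python3 q.py
```

```text
28.35 ang 0.203 z 0.0964 F [1.  4.5 1. ] Mz 0.039 t7 0.2107 qd7 -0.253 w 0.405
```

Call:
step_arm(
  commands=[
    {"travel":[0,0,5e-05],"turn":[0,0,1.5]},
    {"travel":[0,0,0.0001],"turn":[0,0,3]},
    {"travel":[0,0,0.00015],"turn":[0,0,4.5]},
    {"travel":[0,0,0.0002],"turn":[0,0,6]},
    {"travel":[0,0,0.00025],"turn":[0,0,7.5]},
  ],
)

```text
time: 28.85
position: [0.5534, 0.0975, 0.0962]
tool_rot: [-0.79, -3.041, -0.001]
ft_force: [2.1, 6.3, 0.8]
grip_width: 0.408
grip_force: 14.0
```

```bash
python3 q.py
```

```text
28.85 ang 0.334 z 0.0962 F [2.1 6.3 0.8] Mz 0.039 t7 0.2109 qd7 -0.251 w 0.408
```

Call:
step_arm(
  commands=[
    {"travel":[0,0,5e-05],"turn":[0,0,1.5]},
    {"travel":[0,0,0.0001],"turn":[0,0,3]},
    {"travel":[0,0,0.00015],"turn":[0,0,4.5]},
    {"travel":[0,0,0.0002],"turn":[0,0,6]},
    {"travel":[0,0,0.00025],"turn":[0,0,7.5]},
  ],
)

```text
time: 29.35
position: [0.5534, 0.0975, 0.0959]
tool_rot: [-0.987, -2.982, -0.001]
ft_force: [1.5, 5.8, 1.8]
grip_width: 0.409
grip_force: 14.0
```

```bash
python3 q.py
```

```text
29.35 ang 0.465 z 0.0959 F [1.5 5.8 1.8] Mz 0.049 t7 0.2066 qd7 -0.252 w 0.409
```

Call:
step_arm(
  commands=[
    {"travel":[0,0,5e-05],"turn":[0,0,1.5]},
    {"travel":[0,0,0.0001],"turn":[0,0,3]},
    {"travel":[0,0,0.00015],"turn":[0,0,4.5]},
    {"travel":[0,0,0.0002],"turn":[0,0,6]},
    {"travel":[0,0,0.00025],"turn":[0,0,7.5]},
  ],
)

```text
time: 29.85
position: [0.5534, 0.0975, 0.0957]
tool_rot: [1.18, 2.911, 0.001]
ft_force: [1.7, 5.6, 2.1]
grip_width: 0.407
grip_force: 14.0
```

```bash
python3 q.py
```

```text
29.85 ang 0.596 z 0.0957 F [1.7 5.6 2.1] Mz 0.082 t7 0.1992 qd7 -0.251 w 0.407
```

Call:
step_arm(
  commands=[
    {"travel":[0,0,0.0001],"turn":[0,0,3]},
    {"travel":[0,0,0.0002],"turn":[0,0,6]},
    {"travel":[0,0,0.0003],"turn":[0,0,9]},
    {"travel":[0,0,0.0004],"turn":[0,0,12]},
    {"travel":[0,0,0.0005],"turn":[0,0,15]},
  ],
)

```text
time: 30.35
position: [0.5535, 0.0974, 0.0953]
tool_rot: [1.551, 2.732, 0.001]
ft_force: [1.0, 5.6, 2.5]
grip_width: 0.409
grip_force: 14.0
```

Call:
step_arm(
  commands=[
    {"travel":[0,0,0.0001],"turn":[0,0,3]},
    {"travel":[0,0,0.0002],"turn":[0,0,6]},
    {"travel":[0,0,0.0003],"turn":[0,0,7.5]},
    {"travel":[0,0,0.0003],"turn":[0,0,8.5]},
    {"travel":[0,0,0.0003],"turn":[0,0,8.5]},
  ],
)

```text
time: 30.85
position: [0.5535, 0.0974, 0.0951]
tool_rot: [1.747, 2.611, 0.001]
ft_force: [0.6, 6.2, 3.0]
grip_width: 0.408
grip_force: 14.0
```

```bash
python3 feel.py 3; python3 q.py
```

```text
t 31.0 yaw 1.9622 pos [0.5535 0.0974 0.0951] j7 0.143 w 0.4060550986536737 tilt -1.0
F [0.7  5.23 2.69] M [ 1.219 -0.414  0.037] tau7 -0.0458 0.0105 gf 14.0
t7 [-0.061 -0.04  -0.037] Mz [ 0.051  0.071 -0.011] jt5 [1.054 1.054 1.055]
31.0 ang 1.005 z 0.0951 F [0.5 5.  2. ] Mz -0.011 t7 -0.0367 qd7 0.0 w 0.406
```

Call:
step_arm(
  commands=[
    {"travel":[0,0,0],"turn":[0,0,0]},
    {"travel":[0,0,0],"turn":[0,0,0]},
    {"travel":[0,0,-0.05],"turn":[0,0,0]},
    {"travel":[0,0,-0.1],"turn":[0,0,-8]},
    {"travel":[0,0,-0.142],"turn":[0,0,-16]},
  ],
  gripper=0.65,
)

```text
time: 31.5
position: [0.5529, 0.0951, 0.2388]
tool_rot: [-1.36, -2.832, 0.004]
ft_force: [1.0, -0.1, 0.6]
grip_width: 0.644
grip_force: 0.0
```

Run:
```python
from h import *
s=ctrl.get_state();R=Ro.from_rotvec(s["tool_rot"]).as_matrix()
print(s["position"].round(4),(R.T@(np.array([.509,-.140,.238])-s["position"])).round(4),s["joint_positions"].round(2))
```

```text
[0.5529 0.0951 0.2388] [-0.1561 -0.1812  0.0014] [-0.09  0.14 -0.14  1.67  0.02  1.34  0.44]
```

Call:
step_arm(
  commands=[
    {"travel":[-0.032,-0.037,0],"turn":[0,0,-8]},
    {"travel":[-0.064,-0.074,0],"turn":[0,0,-16]},
    {"travel":[-0.096,-0.111,0],"turn":[0,0,-24]},
    {"travel":[-0.128,-0.148,0],"turn":[0,0,-32]},
    {"travel":[-0.158,-0.183,0],"turn":[0,0,-40]},
  ],
)

```text
time: 32.0
position: [0.5094, -0.1296, 0.2364]
tool_rot: [-0.354, -3.119, 0.003]
ft_force: [0.3, -0.1, 0.3]
grip_width: 0.649
grip_force: 0.0
```

Call:
step_arm(
  commands=[
    {"travel":[0,0,0],"turn":[0,0,-4]},
    {"travel":[0,0,0],"turn":[0,0,-4]},
    {"travel":[0,0,0],"turn":[0,0,-4]},
  ],
)

```text
time: 32.3
position: [0.5109, -0.1261, 0.2367]
tool_rot: [-0.253, -3.13, 0.0]
ft_force: [0.5, 0.9, 0.5]
grip_width: 0.645
grip_force: 0.0
```

Run:
```python
from h import *
ctrl.get_image("wrist");s=ctrl.get_state();im=ctrl.get_image("wrist");R=Ro.from_rotvec(s["tool_rot"]).as_matrix()
cv2.imwrite("pics/r1.png",im[:,:,::-1])
print(s["time"],s["position"].round(4),s["tool_rot"].round(3),s["joint_positions"].round(2))
for a,c in lime(im)[1]:
    p=onz(*ray("wrist",c,s),.107);print(a,c,p.round(4),(R.T@(p-s["position"])).round(4))
```

```text
32.35 [ 0.5112 -0.1255  0.2368] [-0.251 -3.13   0.   ] [ 0.18  0.06  0.01  1.76 -0.    1.33  1.6 ]
[241, 177, 48, 51, 1719] [265.4, 201.0] [ 0.5086 -0.1381  0.107 ] [ 0.0004 -0.0128  0.1298]
[532, 185, 28, 48, 968] [547.4, 206.9] [0.5492 0.0831 0.107 ] [-0.0045  0.212   0.1298]
```

View pics/r1.png

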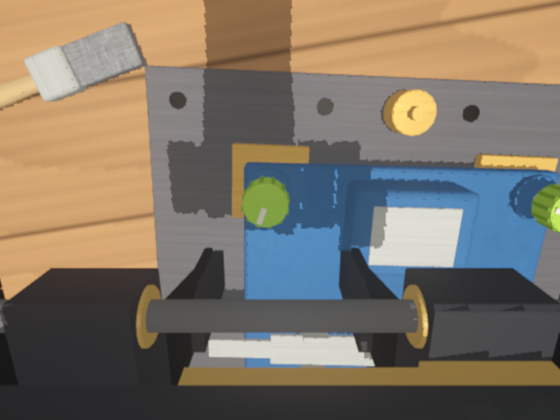

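The right knob is at (265,201), its pointer visible, with the block clear at column 345; it lies 13 mm along −y of the tool. Shift, descend and grip.

Call:
step_arm(
  commands=[
    {"travel":[0,-0.013,0.01],"turn":[0,0,0]},
    {"travel":[0,-0.013,0.05],"turn":[0,0,0]},
    {"travel":[0,-0.013,0.09],"turn":[0,0,0]},
    {"travel":[0,-0.013,0.12],"turn":[0,0,0]},
    {"travel":[0,-0.013,0.134],"turn":[0,0,0]},
  ],
)

```text
time: 32.9
position: [0.5069, -0.1389, 0.0996]
tool_rot: [-0.249, -3.126, -0.0]
ft_force: [0.8, 0.1, 0.4]
grip_width: 0.649
grip_force: 0.0
```

Call:
step_arm(
  commands=[
    {"travel":[0,0,0.005],"turn":[0,0,0]},
    {"travel":[0,0,0.006],"turn":[0,0,0]},
    {"travel":[0,0,0.006],"turn":[0,0,0]},
    {"travel":[0,0,0.006],"turn":[0,0,0]},
    {"travel":[0,0,0.006],"turn":[0,0,0]},
  ],
)

```text
time: 33.4
position: [0.5103, -0.1392, 0.0986]
tool_rot: [0.25, 3.129, -0.001]
ft_force: [-0.3, -0.5, 0.5]
grip_width: 0.651
grip_force: 0.0
```

```bash
python3 q.py
```

```text
33.4 ang -0.015 z 0.0986 F [-0.3 -0.5  0.5] Mz -0.029 t7 0.0004 qd7 -0.0 w 0.651
```

Call:
step_arm(
  commands=[
    {"travel":[0,0,0],"turn":[0,0,0]},
    {"travel":[0,0,0],"turn":[0,0,0]},
    {"travel":[0,0,0],"turn":[0,0,0]},
    {"travel":[0,0,0],"turn":[0,0,0]},
  ],
  gripper=0.3,
  force=14,
)

```text
time: 33.8
position: [0.5097, -0.1384, 0.0975]
tool_rot: [0.25, 3.131, 0.001]
ft_force: [0.6, 0.7, 1.1]
grip_width: 0.403
grip_force: 14.0
```

```bash
python3 q.py; python3 feel.py 2
```

```text
33.8 ang -0.016 z 0.0975 F [0.6 0.7 1.1] Mz 0.004 t7 0.008 qd7 -0.001 w 0.403
t 33.9 yaw 2.9827 pos [ 0.5096 -0.1385  0.0975] j7 1.631 w 0.4080100078900943 tilt -1.0
F [0.33 1.47 1.39] M [ 0.373 -0.041 -0.015] tau7 0.0101 0.0007 gf 14.0
t7 [0.009 0.011] Mz [-0.038  0.009] jt5 [-0.081 -0.087]
```

Call:
step_arm(
  commands=[
    {"travel":[0,0,5e-05],"turn":[0,0,1.5]},
    {"travel":[0,0,0.0001],"turn":[0,0,3]},
    {"travel":[0,0,0.00015],"turn":[0,0,4.5]},
    {"travel":[0,0,0.0002],"turn":[0,0,6]},
    {"travel":[0,0,0.00025],"turn":[0,0,7.5]},
  ],
)

```text
time: 34.4
position: [0.5096, -0.1386, 0.0972]
tool_rot: [0.457, 3.108, 0.001]
ft_force: [-0.4, 2.9, 2.6]
grip_width: 0.408
grip_force: 14.0
```

```bash
python3 q.py
```

```text
34.4 ang 0.118 z 0.0972 F [-0.4  2.9  2.6] Mz 0.114 t7 0.2161 qd7 -0.255 w 0.408
```

Call:
step_arm(
  commands=[
    {"travel":[0,0,5e-05],"turn":[0,0,1.5]},
    {"travel":[0,0,0.0001],"turn":[0,0,3]},
    {"travel":[0,0,0.00015],"turn":[0,0,4.5]},
    {"travel":[0,0,0.0002],"turn":[0,0,6]},
    {"travel":[0,0,0.00025],"turn":[0,0,7.5]},
  ],
)

```text
time: 34.9
position: [0.5096, -0.1388, 0.0969]
tool_rot: [0.66, 3.071, 0.0]
ft_force: [0.2, 4.3, 2.6]
grip_width: 0.407
grip_force: 14.0
```

```bash
python3 q.py
```

```text
34.9 ang 0.249 z 0.0969 F [0.2 4.3 2.6] Mz 0.087 t7 0.2175 qd7 -0.253 w 0.407
```

Call:
step_arm(
  commands=[
    {"travel":[0,0,5e-05],"turn":[0,0,1.5]},
    {"travel":[0,0,0.0001],"turn":[0,0,3]},
    {"travel":[0,0,0.00015],"turn":[0,0,4.5]},
    {"travel":[0,0,0.0002],"turn":[0,0,6]},
    {"travel":[0,0,0.00025],"turn":[0,0,7.5]},
  ],
)

```text
time: 35.4
position: [0.5095, -0.1389, 0.0967]
tool_rot: [0.859, 3.022, 0.0]
ft_force: [0.3, 3.8, 2.8]
grip_width: 0.404
grip_force: 14.0
```

```bash
python3 q.py
```

```text
35.4 ang 0.38 z 0.0967 F [0.3 3.8 2.8] Mz -0.009 t7 0.2181 qd7 -0.254 w 0.404
```

Call:
step_arm(
  commands=[
    {"travel":[0,0,5e-05],"turn":[0,0,1.5]},
    {"travel":[0,0,0.0001],"turn":[0,0,3]},
    {"travel":[0,0,0.00015],"turn":[0,0,4.5]},
    {"travel":[0,0,0.0002],"turn":[0,0,6]},
    {"travel":[0,0,0.00025],"turn":[0,0,7.5]},
  ],
)

```text
time: 35.9
position: [0.5095, -0.139, 0.0964]
tool_rot: [1.055, 2.959, 0.0]
ft_force: [0.6, 4.8, 2.0]
grip_width: 0.409
grip_force: 14.0
```

```bash
python3 q.py
```

```text
35.9 ang 0.511 z 0.0964 F [0.6 4.8 2. ] Mz -0.023 t7 0.2182 qd7 -0.256 w 0.409
```

Call:
step_arm(
  commands=[
    {"travel":[0,0,5e-05],"turn":[0,0,1.5]},
    {"travel":[0,0,0.0001],"turn":[0,0,3]},
    {"travel":[0,0,0.00015],"turn":[0,0,4.5]},
    {"travel":[0,0,0.0002],"turn":[0,0,6]},
    {"travel":[0,0,0.00025],"turn":[0,0,7.5]},
  ],
)

```text
time: 36.4
position: [0.5094, -0.139, 0.0961]
tool_rot: [1.246, 2.884, -0.0]
ft_force: [0.2, 5.0, 3.8]
grip_width: 0.407
grip_force: 14.0
```

```bash
python3 q.py
```

```text
36.4 ang 0.641 z 0.0961 F [0.2 5.  3.8] Mz 0.044 t7 0.2182 qd7 -0.258 w 0.407
```

Call:
step_arm(
  commands=[
    {"travel":[0,0,5e-05],"turn":[0,0,1.5]},
    {"travel":[0,0,0.0001],"turn":[0,0,3]},
    {"travel":[0,0,0.00015],"turn":[0,0,4.5]},
    {"travel":[0,0,0.0002],"turn":[0,0,6]},
    {"travel":[0,0,0.00025],"turn":[0,0,7.5]},
  ],
)

```text
time: 36.9
position: [0.5094, -0.1391, 0.0959]
tool_rot: [-1.432, -2.796, 0.0]
ft_force: [-0.0, 3.9, 3.6]
grip_width: 0.412
grip_force: 14.0
```

```bash
python3 q.py
```

```text
36.9 ang 0.772 z 0.0959 F [-0.   3.9  3.6] Mz 0.054 t7 0.2179 qd7 -0.255 w 0.412
```

Call:
step_arm(
  commands=[
    {"travel":[0,0,0],"turn":[0,0,1.5]},
    {"travel":[0,0,0],"turn":[0,0,3]},
    {"travel":[0,0,5e-05],"turn":[0,0,4.5]},
    {"travel":[0,0,0.0001],"turn":[0,0,6]},
    {"travel":[0,0,0.00015],"turn":[0,0,7.5]},
  ],
)

```text
time: 37.4
position: [0.5093, -0.1391, 0.0956]
tool_rot: [-1.612, -2.696, 0.0]
ft_force: [-0.5, 3.5, 3.8]
grip_width: 0.404
grip_force: 14.0
```

```bash
python3 q.py
```

```text
37.4 ang 0.903 z 0.0956 F [-0.5  3.5  3.8] Mz 0.037 t7 0.2105 qd7 -0.253 w 0.404
```

Call:
step_arm(
  commands=[
    {"travel":[0,0,5e-05],"turn":[0,0,1.5]},
    {"travel":[0,0,0.0001],"turn":[0,0,3]},
    {"travel":[0,0,0.00015],"turn":[0,0,4.5]},
    {"travel":[0,0,0.0002],"turn":[0,0,6]},
    {"travel":[0,0,0.00025],"turn":[0,0,7.5]},
  ],
)

```text
time: 37.9
position: [0.5093, -0.1391, 0.0955]
tool_rot: [-1.785, -2.585, 0.0]
ft_force: [-2.1, 2.6, 4.6]
grip_width: 0.406
grip_force: 14.0
```

```bash
python3 q.py
```

```text
37.9 ang 1.034 z 0.0955 F [-2.1  2.6  4.6] Mz 0.091 t7 0.2016 qd7 -0.254 w 0.406
```

Call:
step_arm(
  commands=[
    {"travel":[0,0,5e-05],"turn":[0,0,1.5]},
    {"travel":[0,0,0.0001],"turn":[0,0,3]},
    {"travel":[0,0,0.00015],"turn":[0,0,4.5]},
    {"travel":[0,0,0.0002],"turn":[0,0,6]},
    {"travel":[0,0,0.00025],"turn":[0,0,7.5]},
  ],
)

```text
time: 38.4
position: [0.5093, -0.139, 0.0952]
tool_rot: [-1.95, -2.463, 0.0]
ft_force: [-3.5, 3.2, 4.1]
grip_width: 0.406
grip_force: 14.0
```

```bash
python3 q.py
```

```text
38.4 ang 1.165 z 0.0952 F [-3.5  3.2  4.1] Mz 0.078 t7 0.1948 qd7 -0.259 w 0.406
```

Call:
step_arm(
  commands=[
    {"travel":[0,0,5e-05],"turn":[0,0,1.5]},
    {"travel":[0,0,0.0001],"turn":[0,0,3]},
    {"travel":[0,0,0.00015],"turn":[0,0,4.5]},
    {"travel":[0,0,0.0002],"turn":[0,0,6]},
    {"travel":[0,0,0.00025],"turn":[0,0,7.5]},
  ],
)

```text
time: 38.9
position: [0.5092, -0.139, 0.095]
tool_rot: [-2.107, -2.33, 0.001]
ft_force: [-4.5, 3.0, 4.7]
grip_width: 0.408
grip_force: 14.0
```

```bash
python3 q.py
```

```text
38.9 ang 1.296 z 0.095 F [-4.5  3.   4.7] Mz 0.093 t7 0.1892 qd7 -0.254 w 0.408
```

Call:
step_arm(
  commands=[
    {"travel":[0,0,0],"turn":[0,0,1.5]},
    {"travel":[0,0,0],"turn":[0,0,3]},
    {"travel":[0,0,0.0001],"turn":[0,0,5]},
    {"travel":[0,0,0.0001],"turn":[0,0,7]},
    {"travel":[0,0,0.0001],"turn":[0,0,7]},
  ],
)

```text
time: 39.4
position: [0.5091, -0.139, 0.0948]
tool_rot: [-2.245, -2.197, 0.001]
ft_force: [-3.2, 2.5, 4.8]
grip_width: 0.405
grip_force: 14.0
```

```bash
python3 feel.py 3; python3 q.py
```

```text
t 39.55 yaw 1.5496 pos [ 0.5091 -0.139   0.0948] j7 0.222 w 0.40718270422154607 tilt -1.0
F [-4.05  3.41  5.07] M [ 0.703  1.041 -0.004] tau7 -0.0154 0.0214 gf 14.0
t7 [-0.045 -0.004  0.003] Mz [-0.053  0.032  0.008] jt5 [-1.72 -1.72 -1.72]
39.55 ang 1.417 z 0.0948 F [-4.4  3.7  4.5] Mz 0.008 t7 0.0032 qd7 -0.0 w 0.407
```

Call:
step_arm(
  commands=[
    {"travel":[0,0,0],"turn":[0,0,0]},
    {"travel":[0,0,0],"turn":[0,0,0]},
    {"travel":[0,0,-0.05],"turn":[0,0,0]},
    {"travel":[0,0,-0.1],"turn":[0,0,-8]},
    {"travel":[0,0,-0.142],"turn":[0,0,-16]},
  ],
  gripper=0.65,
)

```text
time: 40.05
position: [0.5103, -0.14, 0.2393]
tool_rot: [1.908, 2.492, 0.001]
ft_force: [1.6, -0.6, 0.1]
grip_width: 0.642
grip_force: 0.0
```

Run:
```python
from h import *
for n in("wrist","side"):
    s=ctrl.get_state();im=ctrl.get_image(n)
    if n=="wrist": cv2.imwrite("pics/r2.png",im[:,:,::-1])
    else: cv2.imwrite("pics/s3.png",cv2.resize(im[130:310,170:430,::-1],(780,540),interpolation=cv2.INTER_CUBIC))
    for a,c in lime(im)[1]: print(n,c,onz(*ray(n,c,s),.107).round(4))
print(s["time"],s["joint_positions"].round(2))
```

```text
wrist [280.4, 196.7] [ 0.5093 -0.1372  0.107 ]
side [327.8, 191.6] [ 0.508  -0.1382  0.107 ]
side [261.8, 235.0] [0.5526 0.0992 0.107 ]
side [131.6, 381.4] [0.5176 0.5084 0.107 ]
40.1 [ 0.08  0.05  0.14  1.74 -0.01  1.33  0.49]
```

View pics/s3.png

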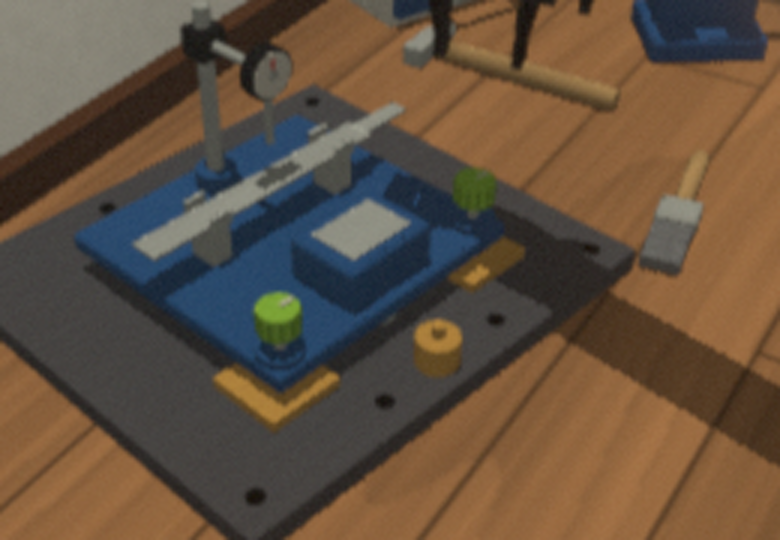

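The side view shows the stand unmoved, the blade on its rests, the weight standing and both knobs free with the gripper clear above. Time to hand in.

```bash
python3 -c "
from bench import ctrl
print(ctrl.close_job())"
```

```text
the job is handed in; nothing more can be done
None
```

I wound both screws about 0.6 rad past the first touch I felt (roughly 1 mm of squeeze, about 5 N each) and handed the job in; the left went about 1.2 rad past that before I wound it back, because I had missed its first touch. I judged the squeeze from turning moment and angle, with no check of the three fixed feet; the last side view showed the stand and blade unmoved.

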